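# Take the sample pot off its keeper hook and stand it on the balance

## Robot

A 6-joint arm with a two-finger parallel gripper is mounted at the origin on the work surface. World frame = base frame: x ahead of the robot, y to its left, z up, the work surface at z = 0. Lengths are in m, angles in rad, forces in N, time in s.
With the tool pointing down it reaches from about 0.375 to 0.925 m from the base axis. Payload 5.7 kg.
Tool frame: the origin (TCP) lies midway between the tips of the shut fingers; the grasp point (between the pads) lies 19 mm behind it; z points along the fingers, y is the direction in which the jaws open and shut (so a half turn about z gives the same grasp; the last joint's range is limited). The gripper opens to 88 mm and grips with 3 to 60 N. Pads are 20 mm wide; open, the fingers measure 115 mm over their backs; the gripper's body (75 mm by 178 mm) begins 61 mm behind the grasp point.
Start: joints at [1.235, 0.359, 1.51, -0, 1.272, -0.115], TCP at [0.131, 0.585, 0.223] pointing down, gripper open.
Joint ranges: [-2.97, 2.97], [-1.01, 2.36], [0.21, 2.38], [-0.96, 4.11], [0.2, 2.71], [-2.98, 2.98]. Speed limits (rad/s): [2.39, 2.39, 3.14, 3.14, 3.14, 3.14].

## Interface

Orientations are given as a unit quaternion [w, x, y, z].
In Python, from plant import robot gives the robot as it stands.
- The arm moves only by the tool carry_out, never from a script. Its argument "targets" is text: rows parted by semicolons, each of 7 numbers parted by spaces: the shift along the tool's x, y, z in m, then the turn, a rotation vector about the tool's x, y, z in degrees, then the finger opening in m, from 0 to 0.0878. A call has exactly 10 rows; each row is the pose to reach, as a shift and turn from the pose measured when the call began, along the tool's axes at that moment; what a row does not reach only later rows make up. A row lasts 1/10 s, in which the tool goes at most 50 mm and 8.59 degrees, less where a joint would pass 70% of its speed; a pose out of reach is approached as far as the arm can. A call with a gripper value outside its range is refused whole. The fingers move at their own pace and stop on an object; "grip_force" is the grip in N (left out, the last holds). Time passes only in rows, so rows that repeat a pose let the fingers close, or fill a call up. It gives the time, the measured TCP pose, the force and the opening at its end, in the units of the state.
- robot.sense(): the state, without advancing time (a new reading comes with each control period).
- robot.snapshot(name): name is "scene" or "side" or "wrist"; returns the picture (420x560x3 uint8, blue, green, red); there is no depth.
- robot.camera_info(name): a dict with "fx", "fy", "cx", "cy" (pixels), "cam_to_world" (4x4, takes a point from camera to world coordinates). Camera axes: x right, y up, looking along -z (the intrinsics and any distortion apply to the point x, -y, -z); pixel columns grow to the right and rows downward; lengths in m; the calibration is good to about 2 mm. A picture is of the moment at which its call begins: read the wrist's pose just before it. camera_info takes no time and is no camera call; for the wrist camera it gives the pose at the moment of the call.
- robot.job_done(): hands the job in, once; it reports no verdict.
Trained networks look in the newest picture that a camera, given by its name, has taken for a name from the list of things; names that differ only in an ending like _2 or _b are one class to them, and where a whole thing is asked for, a point or a joint stands for the part that bears it (a point fixed in the world has none). Each returns a list of dicts, best first, with "p" (0 to 1); they miss things now and then, are a little off and sometimes report something else, mostly with a low value. They report only what shows in the picture. A call takes as long as a camera call. They do not tell look-alikes from the thing itself.
- robot.spot_in(camera, thing): "xyz" ([x, y, z] in m, in world coordinates, good to about 4 mm: the middle of the surface that is visible of it).
- robot.masks_of(camera, thing): "mask" (420x560 bool, what is visible of it).
- robot.pinpoint(camera, thing): "xyz" ([x, y, z] in m, in world coordinates, good to about 4 mm: a listed point, or the origin of a listed thing).
The state is a dict: "time": time; "joint_pos": joint angles; "dq": joint speeds; "joint_efforts": joint torques, N m; "eef_pos": TCP position; "orientation": TCP orientation; "contact_force": force on the tool from outside, world axes, zero at the start; "torque": the same for the moment, N m; "grip_width": finger opening in m.
Only numpy, scipy, OpenCV 4.12 (cv2) and the standard library are available. Lean on these libraries where they do the work, as an engineer would, in place of code of your own. Each camera call takes 0.05 s, during which the arm holds its last target.

## Task

Take the lidded sample pot off its hook on the draining rack: lift it so that its own handle pushes the hook's sprung keeper up, only until you feel the keeper's stop, and draw it out over the hook's tip without forcing the keeper or dragging on the tip (the hooks are bent by hand and their tips differ in height). Then set the pot down gently, upright, in the middle of the balance's pan and let go. Keep the gripper off the rack, leave the mesh basket hanging, and disturb nothing else on the bench.

Things in the scene. Friction and masses are not known exactly. Their poses are not given: they have to be found in the camera images.
- rack: Fixed stainless draining rack. Origin: centre of its drip tray's underside (200 x 300 mm, rim 18 mm); z up, x from the hooks' open ends back to the post, y along the cross tube. Post and cross tube (25 mm square, x 18 to 43 mm, y +-118 mm, top 228 mm high) carry two J hooks of 10 mm round bar that stand out to -x at y = -75 and +75 mm. Nothing is over 245 mm high, keepers shut; all above is free.
- hook_a (a point): Lowest inside point of the bowl of the hook at the rack's y = -75 mm, 205 mm high; axes as the rack. Bowl half round, 22 mm wide inside; behind it the arm (top 15 mm above this point), in front the round tip, its middle 16.5 mm to -x. The hooks are bent by hand: a tip's top is 12 to 27 mm above this point, not alike on the two. The handle's underside must rise over the tip.
- hook_b (a point): The same point of the other hook, at the rack's y = +75 mm. Which hook the pot hangs on varies. On both, when the handle meets the keeper's stop in mid-bowl its underside is about 2.8 mm above that hook's tip: lower it 1 mm or so from there, then draw it out level to the rack's -x. The keeper rides on the handle and falls shut once the crossbar is about 35 mm out of mid-bowl.
- pot: Sample pot: closed round stainless pot, 64 mm across, 85 mm high with its screwed lid (68 mm across), 0.3 to 0.6 kg. Origin: centre of the underside; z up, y along the handle's crossbar. The rigid handle on the lid is a square arch of 8 mm round bar: uprights 50 mm apart over their outsides (along y), free from 85 to 142 mm up, crossbar on top. It hangs in one of the hooks, underside 67 mm high.
- pot_bail (a point): Middle of the handle's crossbar, on the bar's axis, 142 mm above the pot's underside; axes as the pot. The crossbar is 8 mm thick and 34 mm long inside, and hangs in mid-bowl. The handle can be gripped from above by its two uprights, the hook between the fingers.
- balance: Fixed white bench balance, 270 x 200 mm, body 59 mm high, display at the side towards -x. Origin: centre of its underside.
- pan_top (a point): Centre of the top face of the balance's round steel pan, 75 mm above the bench; pan 124 mm across. The pan is sprung (5 N per mm, 4 mm of travel). z up.
- basket: Bystander: round wire-mesh basket without lid, 60 mm across and 74 mm high, with the same handle as the pot (total height 146 mm), hanging in the other hook. Origin: centre of the underside. Leave it hanging.
- bottle_a: Bystander: black bottle, 68 mm across, 165 mm high, at the bench's far side. Origin: centre of the underside, as for all bystanders.
- bottle_b: Bystander: black bottle, 58 mm across, 145 mm high, at the bench's far side.
- flask: Bystander: glass volumetric flask, 84 mm across, 197 mm high, beyond the balance.
- beaker: Bystander: glass beaker, 70 mm across, 85 mm high, between rack and robot.
- jar: Bystander: small white jar, 54 mm across, 62 mm high, between rack and balance.
- spatula: Bystander: narrow steel lab spatula, 180 mm long, 5 mm thick, lying on the bench between rack and balance.
- tube_mid (a point): Middle of the front face of the rack's cross tube, 215 mm high; axes as the rack. Each hook has a keeper: a steel tongue 10 mm wide, 3 mm thick, 60 mm long, hinged over the arm 30 mm behind mid-bowl; its free end, with a turned-up lip, lies on the tip. It only lifts. A handle pushed up in mid-bowl feels about 4 N at first, 6 N just before the stop, then a stiff stop, 9 N per mm.
There are look-alikes about, which are no part of the job. What is shaped like the pot but pink is not meant.

How it is judged:
By the outcome, as a careful person would: the job done as asked, in the order asked, and still so for the second after the job is handed in, with the robot touching nothing.
It also fails if it takes over 72 s, if anything falls off the work surface, if the arm or the gripper's body presses on something with over 40 N, if the wrist force passes 120 N, or if a joint passes its speed limit or range.

## Working session

There is one attempt and no reset: what is moved stays moved. The work goes in short steps, Python scripts to look and compute and a tool call to move; the robot and the scene stay as the last step left them, time stands still between calls to the robot, and variables do not carry over. Pictures are saved under pics/ and viewed, and the job is handed in when it is done.

Besides the shell and the picture viewer there is one more tool, called after "Emit:" in YAML: its name, and indented under it one key for each argument. carry_out: Moves the arm, as the interface text tells. Its arguments: {"type":"object","properties":{"targets":{"type":"string"},"grip_force":{"type":"number"}},"required":["targets"]}

```bash
mkdir -p pics; ls; python3 - <<'E'
from plant import robot
import cv2,numpy as np
s=robot.sense();print(s)
for n in ["scene","side","wrist"]:
    im=robot.snapshot(n);cv2.imwrite(f"pics/{n}0.png",im)
    ci=robot.camera_info(n);print(n,ci)
    for t in ["pot","basket","rack","balance"]:
        print(n,t,[(round(d["p"],2),np.round(d["xyz"],3).tolist()) for d in robot.pinpoint(n,t)])
E
```

```text
pics
{'time': 0.0, 'joint_pos': array([ 1.23491108e+00,  3.59522984e-01,  1.51140199e+00, -7.38479815e-06,
        1.27249322e+00, -1.15093828e-01]), 'dq': array([ 3.14097892e-04, -2.88790638e-05,  1.84167133e-04,  2.40308203e-03,
        8.16453996e-05,  1.22498911e-03]), 'joint_efforts': array([ 1.61778044e-03, -5.15399086e+01, -2.70718789e+01,  6.75743027e-02,
        3.55133798e-02, -1.60611071e-04]), 'eef_pos': array([0.1311838 , 0.58479202, 0.22181047]), 'orientation': array([-2.00640953e-04,  1.10170481e-01,  9.93912286e-01, -8.90450282e-04]), 'contact_force': array([ 0.1452878 , -0.26327002, -0.11556294]), 'torque': array([-0.0091423 ,  0.04927736, -0.04795188]), 'grip_width': 0.08792920599127053}
scene {'fx': 406.054512528391, 'fy': 406.054512528391, 'cx': 278.4208775836312, 'cy': 212.8173957721824, 'cam_to_world': array([[-0.64126057, -0.55451107,  0.53037944,  1.17410322],
       [ 0.76723805, -0.47365635,  0.43242969,  0.40025953],
       [ 0.01143054,  0.6842274 ,  0.72917914,  0.95992215],
       [ 0.        ,  0.        ,  0.        ,  1.        ]])}
scene pot [(0.93, 
[... 813 characters left out ...]
-0.0])]
side basket [(0.75, [0.495, -0.25, 0.068])]
side rack [(0.71, [0.578, -0.271, -0.001]), (0.18, [0.783, -0.02, 0.002])]
side balance [(0.72, [0.534, 0.302, -0.002])]
wrist {'fx': 325.88437596692336, 'fy': 325.88437596692336, 'cx': 273.4196267492359, 'cy': 204.84609454771302, 'cam_to_world': array([[ 2.18447603e-01, -9.37955486e-01, -2.69295656e-01,
         5.75931903e-02],
       [ 9.75848639e-01,  2.09885411e-01,  6.05602915e-02,
         6.01613380e-01],
       [-2.81628283e-04, -2.76021050e-01,  9.61151549e-01,
         3.84274222e-01],
       [ 0.00000000e+00,  0.00000000e+00,  0.00000000e+00,
         1.00000000e+00]])}
wrist pot []
wrist basket []
wrist rack []
wrist balance []
```

View pics/scene0.png

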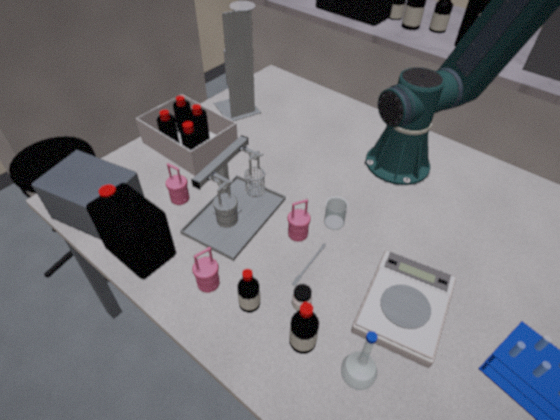

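View pics/side0.png

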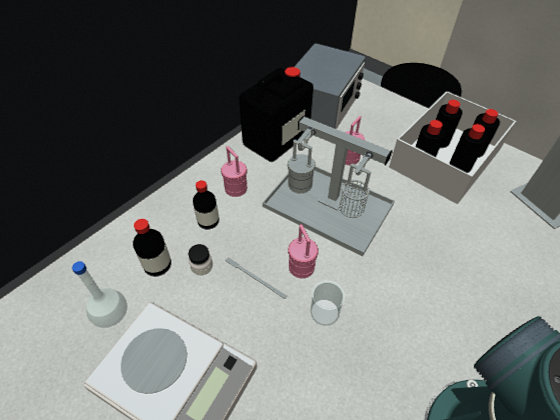

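Candidates for the pot in the scene picture are the pink look-alikes at (178,188), (299,222) and (206,273), the grey closed pot in the hook at (227,208), and the mesh basket at (256,182). The description fits the grey one, which is at side (301,172). I'll check it in close crops and measure.

```bash
python3 - <<'E'
from plant import robot
import cv2,numpy as np
for n in ["scene","side"]:
    im=robot.snapshot(n)
    c=im[120:250,170:310] if n=="scene" else im[100:260,240:410]
    cv2.imwrite(f"pics/{n}crop.png",cv2.resize(c,None,fx=4 if n=="scene" else 3.5,fy=4 if n=="scene" else 3.5,interpolation=cv2.INTER_CUBIC))
    for t in ["pot_bail","hook_a","tube_mid","pan_top","jar","beaker","flask","spatula","bottle"]:
        try: print(n,t,[(round(d["p"],2),np.round(d["xyz"],4).tolist()) for d in robot.pinpoint(n,t)])
        except Exception as e: print(t,e)
E
```

```text
scene pot_bail [(0.97, [0.6369, -0.4612, 0.143]), (0.84, [0.8103, -0.1489, 0.139]), (0.71, [0.6476, -0.2254, 0.207]), (0.67, [0.5303, 0.3068, -0.0002]), (0.61, [0.5055, -0.0683, 0.1448])]
scene hook_a [(0.64, [0.4983, -0.2481, 0.201]), (0.58, [0.6426, -0.2289, 0.2057])]
scene tube_mid [(0.38, [0.6943, 0.0893, -0.0002])]
scene pan_top [(0.7, [0.5627, 0.3115, 0.0784])]
scene jar [(0.68, [0.6936, 0.0878, -0.0001]), (0.48, [0.3903, -0.012, 0.0008])]
scene beaker []
scene flask [(0.85, [0.7561, 0.3035, -0.0037])]
scene spatula [(0.33, [0.5653, 0.3124, 0.0768])]
scene bottle [(0.89, [0.7797, -0.0159, 0.0046]), (0.86, [0.7728, 0.157, 0.0013])]
side pot_bail [(0.9, [0.8083, -0.1474, 0.1414]), (0.89, [0.6416, -0.2307, 0.2127]), (0.81, [0.6388, -0.4663, 0.1365]), (0.69, [0.5079, -0.0673, 0.143]), (0.58, [0.7538, 0.3035, -0.0043])]
side hook_a [(0.85, [0.6479, -0.2288, 0.2085]), (0.69, [0.4962, -0.2515, 0.2019])]
side tube_mid [(0.81, [0.5795, -0.2855, 0.2151])]
side pan_top [(0.62, [0.5655, 0.3139, 0.082])]
side jar [(0.63, [0.6855, 0.0873, -0.0001])]
side beaker [(0.83, [0.3908, -0.0139, -0.0041])]
side flask [(0.65, [0.7537, 0.3084, -0.0035])]
side spatula [(0.63, [0.5727, 0.0284, 0.0072]), (0.53, [0.5771, -0.2724, 0.0016]), (0.25, [0.6437, -0.2287, 0.2113])]
side bottle [(0.72, [0.7808, -0.0147, 0.0018])]
```

View pics/scenecrop.png

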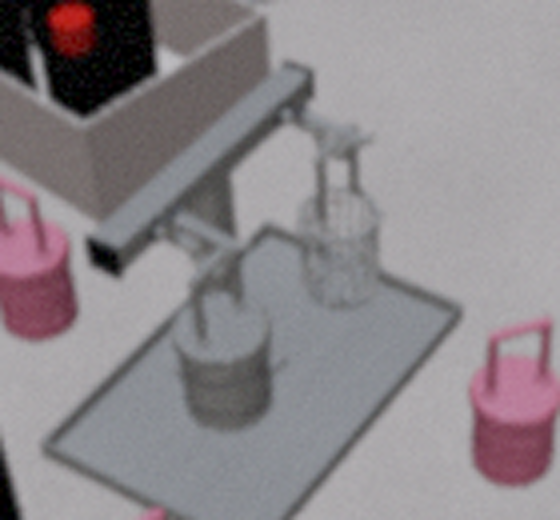

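View pics/sidecrop.png

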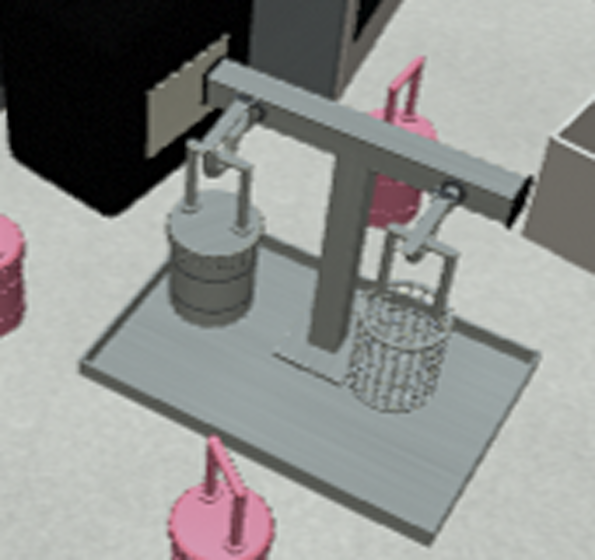

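The crops confirm that the steel-grey closed pot hangs on hook_b, which is the hook at larger world x; the mesh basket is on the other hook. Next I'll write a helper that turns world waypoints into shifts in the tool frame.

```bash
cat > h.py <<'E'
from plant import robot
import numpy as np,cv2
from scipy.spatial.transform import Rotation as R
def st():
    s=robot.sense();q=s["orientation"];return s,np.array(s["eef_pos"]),R.from_quat([q[1],q[2],q[3],q[0]])
def down(yaw): # tool y at yaw deg
    a=np.radians(yaw);y=np.array([np.cos(a),np.sin(a),0]);z=np.array([0,0,-1.]);return R.from_matrix(np.stack([np.cross(y,z),y,z],1))
def rel(p,Rt):
    s,p0,R0=st();print(np.round(1000*R0.inv().apply(np.array(p)-p0),1),np.round((R0.inv()*Rt).as_rotvec(degrees=True),2))
def show():
    s,p,Rr=st();m=Rr.as_matrix()
    print("t",round(s["time"],2),"p",np.round(p,4),"yaw",np.round(np.degrees(np.arctan2(m[1,1],m[0,1])),2),"tilt",np.round(m[:2,2],4),"F",np.round(s["contact_force"],2),"M",np.round(s["torque"],2),"w",round(s["grip_width"],4),"j",np.round(s["joint_pos"],2))
def proj(n,P,ci=None):
    ci=ci or robot.camera_info(n);T=np.linalg.inv(ci["cam_to_world"]);q=T[:3,:3]@np.array(P)+T[:3,3]
    return np.array([ci["cx"]+ci["fx"]*q[0]/-q[2],ci["cy"]+ci["fy"]*-q[1]/-q[2]])
def ray(n,uv,ci=None):
    ci=ci or robot.camera_info(n);d=np.array([(uv[0]-ci["cx"])/ci["fx"],-(uv[1]-ci["cy"])/ci["fy"],-1]);M=ci["cam_to_world"];return M[:3,3],M[:3,:3]@d
E
python3 - <<'E'
from h import *
show()
for p,y in [((.2,.55,.38),77.3),((.38,.38,.42),55),((.52,.15,.42),30),((.64,-.14,.36),8.1)]: rel(p,down(y))
E
```

```text
t 1.75 p [0.1314 0.5854 0.2226] yaw 77.35 tilt [-0.     -0.0001] F [-0.69 -0.82 -1.13] M [-0.01 -0.02 -0.02] w 0.0878 j [ 1.23  0.36  1.51 -0.    1.27 -0.12]
[ -74.7  -19.5 -157.4] [-0.01 -0.    0.05]
[-287.5 -146.  -197.4] [-1.000e-02  0.000e+00  2.235e+01]
[-474.5 -339.8 -197.3] [-1.000e-02  0.000e+00  4.735e+01]
[-655.1 -596.4 -137.3] [-1.000e-02  0.000e+00  6.925e+01]
```

Emit:
carry_out:
  targets: "-0.010 -0.003 -0.045 0 0 0 0.0878; -0.025 -0.008 -0.090 0 0 0 0.0878; -0.045 -0.013 -0.130 0 0 2 0.0878; -0.075 -0.022 -0.165 0 0 5 0.0878; -0.115 -0.040 -0.185 0 0 8 0.0878; -0.155 -0.063 -0.195 0 0 11 0.0878; -0.195 -0.085 -0.197 0 0 14 0.0878; -0.235 -0.110 -0.197 0 0 18 0.0878; -0.270 -0.135 -0.197 0 0 22 0.0878; -0.300 -0.162 -0.197 0 0 26 0.0878"

```text
time: 2.75
eef_pos: [0.39, 0.3601, 0.4196]
orientation: [0.0, 0.333, 0.943, 0.0]
contact_force: [1.7, 0.8, -0.0]
grip_width: 0.0878
```

```bash
python3 - <<'E'
from h import *
show()
for p,y in [((.52,.15,.42),30),((.64,-.13,.36),8.1)]: rel(p,down(y))
E
```

```text
t 2.75 p [0.39   0.3601 0.4196] yaw 51.16 tilt [ 0.0004 -0.    ] F [ 1.74  0.75 -0.04] M [-0.08  0.04  0.01] w 0.0878 j [ 0.62  0.14  1.34 -0.    1.66 -0.28]
[-233.   -82.2   -0.3] [2.000e-02 2.000e-02 2.116e+01]
[-502.1 -225.    59.7] [2.000e-02 1.000e-02 4.306e+01]
```

Emit:
carry_out:
  targets: "-0.045 -0.012 0.0 0 0 4 0.0878; -0.090 -0.026 0.0 0 0 8 0.0878; -0.135 -0.042 0.0 0 0 12 0.0878; -0.180 -0.060 0.0 0 0 16 0.0878; -0.225 -0.079 0.0 0 0 20 0.0878; -0.270 -0.100 0.0 0 0 24 0.0878; -0.313 -0.123 0.005 0 0 28 0.0878; -0.355 -0.147 0.015 0 0 32 0.0878; -0.397 -0.168 0.025 0 0 36 0.0878; -0.438 -0.191 0.037 0 0 40 0.0878"

```text
time: 3.75
eef_pos: [0.6121, -0.0653, 0.3827]
orientation: [0.001, 0.636, 0.772, 0.0]
contact_force: [0.9, 0.7, 0.1]
grip_width: 0.0882
```

```bash
python3 - <<'E'
from h import *
show()
for p,y in [((.64,-.13,.36),8.1)]: rel(p,down(y))
E
```

```text
t 3.75 p [ 0.6121 -0.0653  0.3827] yaw 10.98 tilt [ 0.0015 -0.    ] F [0.92 0.66 0.09] M [-0.01  0.02 -0.03] w 0.0882 j [-0.22  0.29  1.23  0.    1.62 -0.41]
[-68.8  15.   22.7] [0.08 0.01 2.88]
```

Emit:
carry_out:
  targets: "-0.030 0.006 0.010 0 0 1.5 0.0878; -0.055 0.011 0.018 0 0 2.5 0.0878; -0.069 0.015 0.023 0 0 2.9 0.0878; -0.069 0.015 0.023 0 0 2.9 0.0878; -0.069 0.015 0.023 0 0 2.9 0.0878; -0.069 0.015 0.023 0 0 2.9 0.0878; -0.069 0.015 0.023 0 0 2.9 0.0878; -0.069 0.015 0.023 0 0 2.9 0.0878; -0.069 0.015 0.023 0 0 2.9 0.0878; -0.069 0.015 0.023 0 0 2.9 0.0878"

```text
time: 4.75
eef_pos: [0.64, -0.1299, 0.3599]
orientation: [0.001, 0.655, 0.755, 0.001]
contact_force: [-0.1, -1.0, 0.5]
grip_width: 0.0877
```

```bash
python3 - <<'E'
from h import *
show()
ci=robot.camera_info("wrist");im=robot.snapshot("wrist");cv2.imwrite("pics/w1.png",im)
for t in ["pot_bail","hook_a","tube_mid","pot","basket"]:
    for d in robot.pinpoint("wrist",t): print(t,round(d["p"],2),np.round(d["xyz"],4),np.round(proj("wrist",d["xyz"],ci)))
import pickle;pickle.dump(ci,open("ci1.pkl","wb"))
E
```

```text
t 4.75 p [ 0.64   -0.1299  0.3599] yaw 8.1 tilt [ 0.0018 -0.0001] F [-0.1  -1.    0.51] M [-0.1   0.11 -0.  ] w 0.0877 j [-0.31  0.35  1.19  0.    1.6  -0.45]
pot_bail 0.97 [ 0.5088 -0.0691  0.1434] [164. 108.]
pot_bail 0.76 [ 0.8121 -0.147   0.1378] [410. 210.]
pot_bail 0.56 [ 0.6412 -0.4619  0.1403] [242. 398.]
hook_a 0.58 [ 0.4978 -0.2484  0.2053] [127. 277.]
hook_a 0.57 [ 0.6476 -0.2258  0.2038] [268. 276.]
hook_a 0.16 [0.6933 0.0922 0.0031] [333.  10.]
tube_mid 0.85 [ 0.5785 -0.2884  0.2134] [197. 323.]
tube_mid 0.45 [ 0.5697  0.0246 -0.0021] [241.  49.]
pot 0.93 [ 0.5064 -0.0708  0.0013] [192. 110.]
pot 0.81 [ 0.6481 -0.2262  0.067 ] [269. 231.]
pot 0.63 [ 8.073e-01 -1.466e-01 -7.000e-04] [373. 184.]
pot 0.48 [ 0.4981 -0.2457  0.2046] [128. 275.]
basket 0.66 [ 0.4971 -0.2458  0.2059] [126. 275.]
```

View pics/w1.png

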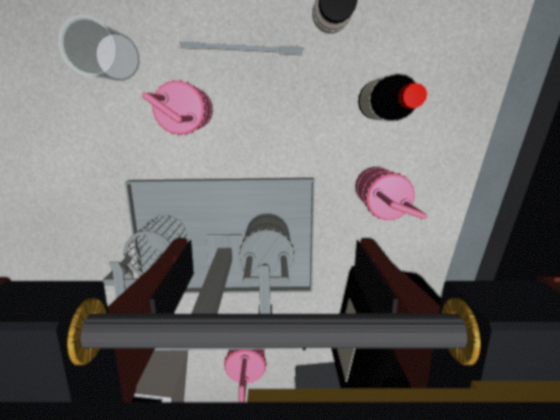

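```bash
python3 - <<'E'
import cv2
im=cv2.imread("pics/w1.png")
cv2.imwrite("pics/w1c.png",cv2.resize(im[165:315,110:330],None,fx=3.6,fy=3.6,interpolation=cv2.INTER_CUBIC))
E
```

```text
(no output)
```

View pics/w1c.png

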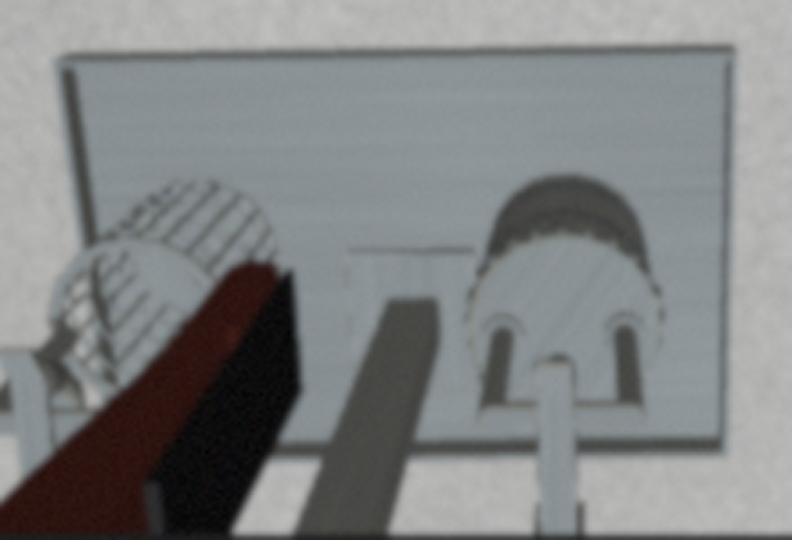

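```bash
python3 - <<'E'
from h import *
import pickle
ci=pickle.load(open("ci1.pkl","rb"))
def at(c,z):
    uv=(c[0]/3.6+110,c[1]/3.6+165);o,d=ray("wrist",uv,ci);return o+d*(z-o[2])/d[2]
a,b=at((62,57),.018),at((735,48),.018);print(a,b,np.linalg.norm(b-a),np.degrees(np.arctan2(*(b-a)[[1,0]])))
c=at((726,443),.018);print(c,np.linalg.norm(c-b),np.degrees(np.arctan2(*(b-c)[[1,0]])))
l,r=at((482,407),.209),at((645,408),.209);print(l,r,(l+r)/2,np.linalg.norm(r-l),np.degrees(np.arctan2(*(r-l)[[1,0]])))
k1,k2=at((558,365),.225),at((557,530),.225);print("keeper",k1,k2)
print(at((565,240),.152))
for n in ["hook_a","pot_bail","pot"]: pass
E
```

```text
[ 0.41680589 -0.19242478  0.018     ] [ 0.70746779 -0.14687933  0.018     ] 0.2942086444337203 8.90558143277591
[ 0.73722784 -0.33831611  0.018     ] 0.19373617175681906 98.83626154925831
[ 0.62257808 -0.2293068   0.209     ] [ 0.67047354 -0.22281426  0.209     ] [ 0.64652581 -0.22606053  0.209     ] 0.04833351259219621 7.719756182703092
keeper [ 0.64233768 -0.20448879  0.225     ] [ 0.64914695 -0.25684965  0.225     ]
[ 0.64166771 -0.19512829  0.152     ]
```

```bash
python3 - <<'E'
from h import *
rel((.6465,-.227,.29),down(8.5))
E
```

```text
[-96.6  -7.3  69.7] [ 0.08  0.01 -0.43]
```

Emit:
carry_out:
  targets: "-0.030 -0.002 0.010 0 0 -0.4 0.0878; -0.060 -0.005 0.030 0 0 -0.4 0.0878; -0.085 -0.006 0.050 0.1 0 -0.4 0.0878; -0.097 -0.007 0.070 0.1 0 -0.4 0.0878; -0.097 -0.007 0.070 0.1 0 -0.4 0.0878; -0.097 -0.007 0.070 0.1 0 -0.4 0.0878; -0.097 -0.007 0.070 0.1 0 -0.4 0.0878; -0.097 -0.007 0.070 0.1 0 -0.4 0.0878; -0.097 -0.007 0.070 0.1 0 -0.4 0.0878; -0.097 -0.007 0.070 0.1 0 -0.4 0.0878"

```text
time: 6.05
eef_pos: [0.6471, -0.2268, 0.2905]
orientation: [0.0, 0.653, 0.758, -0.0]
contact_force: [-0.4, -0.1, -1.5]
grip_width: 0.0876
```

```bash
python3 - <<'E'
from h import *
show()
ci=robot.camera_info("wrist");im=robot.snapshot("wrist");cv2.imwrite("pics/w2.png",im)
for t in ["pot_bail","hook_b","pot"]:
    for d in robot.pinpoint("wrist",t)[:3]: print(t,round(d["p"],2),np.round(d["xyz"],4),np.round(proj("wrist",d["xyz"],ci)))
import pickle;pickle.dump(ci,open("ci2.pkl","wb"))
E
```

```text
t 6.05 p [ 0.6471 -0.2268  0.2905] yaw 8.51 tilt [ 0.0007 -0.0007] F [-0.42 -0.1  -1.55] M [-0.07  0.02 -0.04] w 0.0876 j [-0.44  0.44  1.22 -0.    1.49 -0.59]
pot_bail 0.9 [ 0.6511 -0.2322  0.2095] [277. 219.]
pot_bail 0.81 [ 0.8096 -0.1441  0.1364] [456. 130.]
pot_bail 0.55 [ 0.641  -0.4633  0.144 ] [238. 385.]
hook_b 0.62 [ 0.4944 -0.247   0.2046] [ 79. 206.]
hook_b 0.59 [ 0.5786 -0.2854  0.2141] [179. 270.]
pot 0.76 [ 0.6425 -0.463   0.0045] [248. 314.]
pot 0.7 [ 0.5073 -0.0688  0.0013] [181.  26.]
pot 0.65 [ 0.6457 -0.2256  0.0657] [272. 175.]
```

View pics/w2.png

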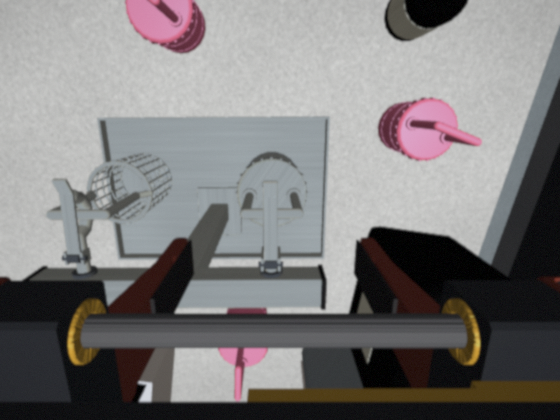

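The crossbar shows at about (240..303, 213) and the keeper from (270,182) to (271,270), both midway between the fingers.

```bash
python3 - <<'E'
from h import *
import pickle
ci=pickle.load(open("ci2.pkl","rb"))
im=cv2.imread("pics/w2.png");cv2.imwrite("pics/w2c.png",cv2.resize(im[140:300,190:340],None,fx=3.7,fy=3.7,interpolation=cv2.INTER_CUBIC))
for uv in [(240,213),(303,213),(271.5,213)]:
    o,d=ray("wrist",uv,ci);print(o+d*(.209-o[2])/d[2])
E
```

```text
[ 0.62149704 -0.23198999  0.209     ]
[ 0.67021632 -0.22466558  0.209     ]
[ 0.64585757 -0.22832765  0.209     ]
```

View pics/w2c.png

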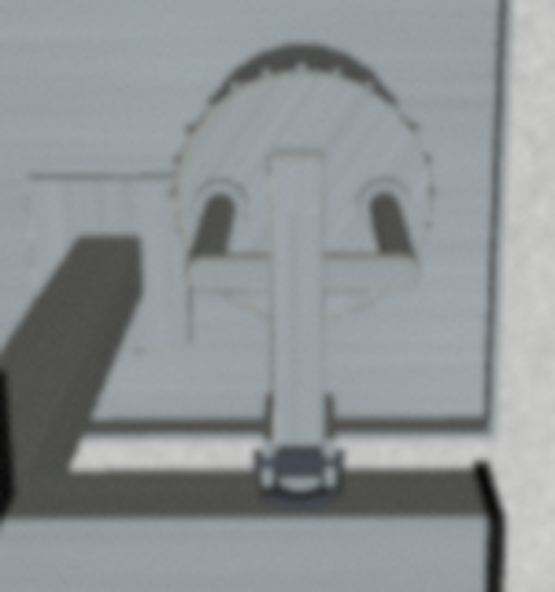

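Emit:
carry_out:
  targets: "-0.001 -0.001 0.015 0 0 0 0.0878; -0.001 -0.001 0.032 0 0 0 0.0878; -0.001 -0.001 0.050 0 0 0 0.0878; -0.001 -0.001 0.066 0 0 0 0.0878; -0.001 -0.001 0.082 0 0 0 0.0878; -0.001 -0.001 0.095 0 0 0 0.0878; -0.001 -0.001 0.105 0 0 0 0.0878; -0.001 -0.001 0.112 0 0 0 0.0878; -0.001 -0.001 0.116 0 0 0 0.0878; -0.001 -0.001 0.1165 0 0 0 0.0878"

```text
time: 7.25
eef_pos: [0.6459, -0.2283, 0.1731]
orientation: [-0.0, 0.653, 0.757, -0.0]
contact_force: [-0.5, -0.4, -0.5]
grip_width: 0.0881
```

```bash
python3 - <<'E'
from h import *
show()
for n in ["scene","side","wrist"]:
    im=robot.snapshot(n)
    c=im[90:260,150:320] if n=="scene" else im[80:250,230:410]
    if n=="wrist": c=im
    cv2.imwrite(f"pics/{n}3.png",cv2.resize(c,None,fx=3.3,fy=3.3,interpolation=cv2.INTER_CUBIC) if n!="wrist" else c)
E
```

```text
t 7.25 p [ 0.6459 -0.2283  0.1731] yaw 8.48 tilt [-0.0005 -0.0001] F [-0.47 -0.36 -0.53] M [-0.08  0.07 -0.05] w 0.0881 j [-0.44  0.52  1.37 -0.    1.25 -0.59]
```

View pics/side3.png

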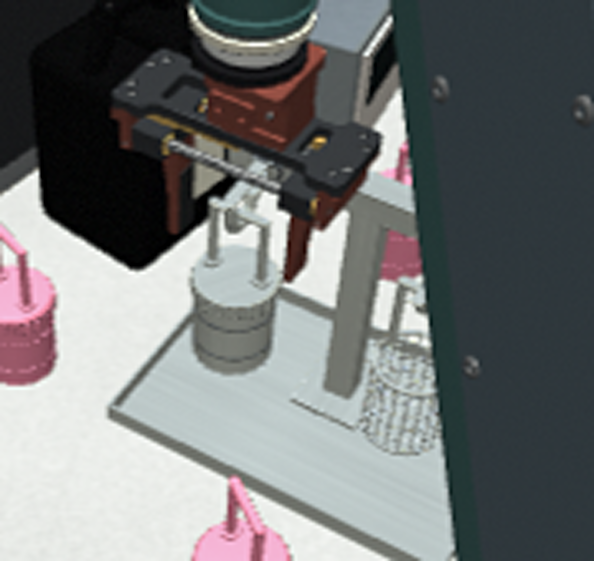

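View pics/wrist3.png

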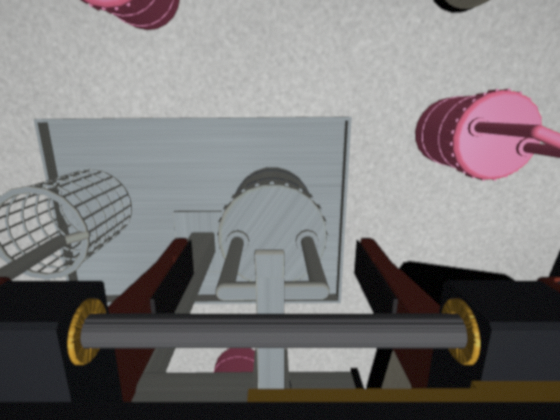

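```bash
python3 - <<'E'
from h import *
s,p,Rr=st()
for dx in (-.01,0,.01):
  for dy in (-.044,-.021,.021,.044):
    for dz in (0,):
      print(dx,dy,np.round(proj("wrist",p+Rr.apply([dx,dy,dz])),1))
for dz in (.021,-.036): print(dz,[np.round(proj("wrist",p+Rr.apply([dx,.021,dz])),1) for dx in (0,.003,.006)])
im=cv2.imread("pics/wrist3.png");cv2.imwrite("pics/w3c.png",cv2.resize(im[210:320,170:380],None,fx=3.7,fy=3.7,interpolation=cv2.INTER_CUBIC))
E
```

```text
-0.01 -0.044 [193.2 272.8]
-0.01 -0.021 [235.  272.8]
-0.01 0.021 [311.5 272.9]
-0.01 0.044 [353.3 272.9]
0 -0.044 [191.9 256.1]
0 -0.021 [234.4 256.1]
0 0.021 [312.1 256.2]
0 0.044 [354.6 256.2]
0.01 -0.044 [190.6 238.8]
0.01 -0.021 [233.8 238.9]
0.01 0.021 [312.7 238.9]
0.01 0.044 [355.9 239. ]
0.021 [array([308.1, 241.3]), array([308.3, 236.6]), array([308.4, 231.9])]
-0.036 [array([321.4, 291.6]), array([321.7, 285.5]), array([322. , 279.2])]
```

View pics/w3c.png

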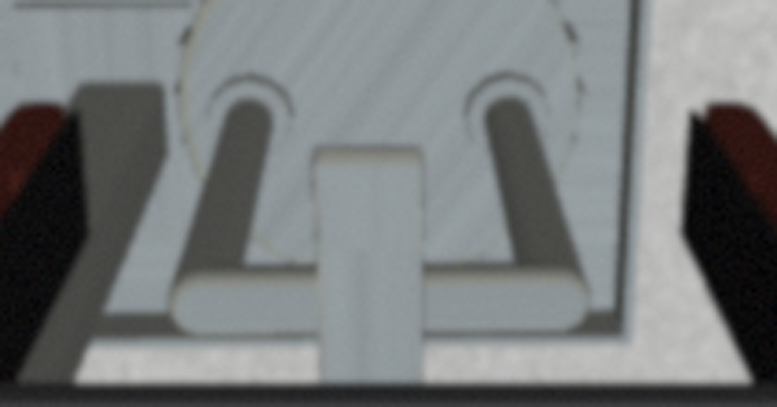

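Emit:
carry_out:
  targets: "0 0 0 0 0 0 0.065; 0 0 0 0 0 0 0.058; 0 0 0 0 0 0 0.053; 0 0 0 0 0 0 0.045; 0 0 0 0 0 0 0.040; 0 0 0 0 0 0 0.040; 0 0 0 0 0 0 0.040; 0 0 0 0 0 0 0.040; 0 0 0 0 0 0 0.040; 0 0 0 0 0 0 0.040"
  grip_force: 35

```text
time: 8.4
eef_pos: [0.6462, -0.2285, 0.1739]
orientation: [0.0, 0.653, 0.757, -0.0]
contact_force: [-1.2, 0.1, 0.3]
grip_width: 0.0493
```

```bash
python3 - <<'E'
from h import *
show()
im=robot.snapshot("wrist");cv2.imwrite("pics/w4.png",im)
E
```

```text
t 8.4 p [ 0.6462 -0.2285  0.1739] yaw 8.48 tilt [ 0.0005 -0.0007] F [-1.19  0.11  0.27] M [-0.04  0.25  0.01] w 0.0493 j [-0.44  0.52  1.36 -0.    1.25 -0.59]
```

View pics/w4.png

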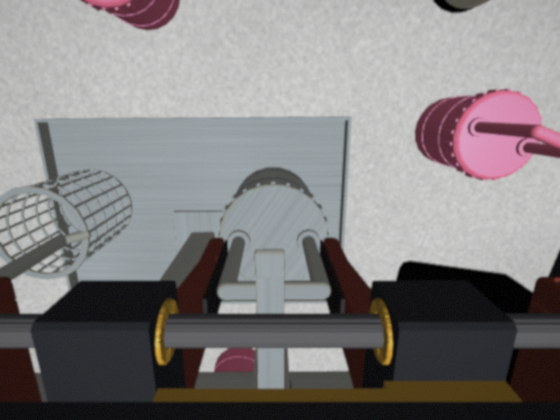

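Gripped at 49 mm, centred. Lifting well below the lowest possible stop (14.8 mm) first, to read the weight.

Emit:
carry_out:
  targets: "0 0 -0.001 0 0 0 0.040; 0 0 -0.002 0 0 0 0.040; 0 0 -0.003 0 0 0 0.040; 0 0 -0.004 0 0 0 0.040; 0 0 -0.005 0 0 0 0.040; 0 0 -0.006 0 0 0 0.040; 0 0 -0.007 0 0 0 0.040; 0 0 -0.007 0 0 0 0.040; 0 0 -0.007 0 0 0 0.040; 0 0 -0.007 0 0 0 0.040"
  grip_force: 40

```text
time: 9.45
eef_pos: [0.6462, -0.2285, 0.1809]
orientation: [0.0, 0.653, 0.757, -0.0]
contact_force: [0.2, 0.4, -3.4]
grip_width: 0.0492
```

```bash
python3 - <<'E'
from h import *
show()
im=robot.snapshot("wrist");show();cv2.imwrite("pics/w5.png",im);robot.snapshot("side");show()
E
```

```text
t 9.45 p [ 0.6462 -0.2285  0.1809] yaw 8.48 tilt [ 0.0004 -0.0007] F [ 0.2   0.37 -3.39] M [-0.09  0.05 -0.  ] w 0.0492 j [-0.44  0.52  1.36 -0.    1.27 -0.59]
t 9.5 p [ 0.6462 -0.2285  0.1809] yaw 8.48 tilt [ 0.0004 -0.0006] F [ 0.42  0.27 -2.75] M [-0.06  0.07  0.01] w 0.0493 j [-0.44  0.52  1.36 -0.    1.27 -0.59]
t 9.55 p [ 0.6462 -0.2285  0.1809] yaw 8.48 tilt [ 0.0004 -0.0006] F [ 0.47  0.01 -3.1 ] M [-0.05  0.01 -0.02] w 0.0492 j [-0.44  0.52  1.36 -0.    1.27 -0.59]
```

Emit:
carry_out:
  targets: "0 0 -0.001 0 0 0 0.040; 0 0 -0.002 0 0 0 0.040; 0 0 -0.003 0 0 0 0.040; 0 0 -0.004 0 0 0 0.040; 0 0 -0.005 0 0 0 0.040; 0 0 -0.006 0 0 0 0.040; 0 0 -0.006 0 0 0 0.040; 0 0 -0.006 0 0 0 0.040; 0 0 -0.006 0 0 0 0.040; 0 0 -0.006 0 0 0 0.040"

```text
time: 10.55
eef_pos: [0.6462, -0.2284, 0.1868]
orientation: [0.0, 0.653, 0.757, -0.0]
contact_force: [-0.4, 0.3, -4.1]
grip_width: 0.0491
```

```bash
python3 - <<'E'
from h import *
show()
im=robot.snapshot("wrist");show();cv2.imwrite("pics/w6.png",im);robot.snapshot("side");show()
E
```

```text
t 10.55 p [ 0.6462 -0.2284  0.1868] yaw 8.48 tilt [ 0.0003 -0.0006] F [-0.45  0.33 -4.14] M [-0.09  0.06 -0.02] w 0.0491 j [-0.44  0.51  1.35 -0.    1.28 -0.59]
t 10.6 p [ 0.6461 -0.2285  0.1868] yaw 8.48 tilt [ 0.0002 -0.0006] F [-0.72  0.22 -3.72] M [-0.05  0.07  0.01] w 0.0494 j [-0.44  0.51  1.35 -0.    1.28 -0.59]
t 10.65 p [ 0.6461 -0.2284  0.1868] yaw 8.48 tilt [ 0.0002 -0.0006] F [-0.1  -0.68 -3.6 ] M [-0.04  0.03 -0.03] w 0.049 j [-0.44  0.51  1.35 -0.    1.28 -0.59]
```

View pics/w6.png

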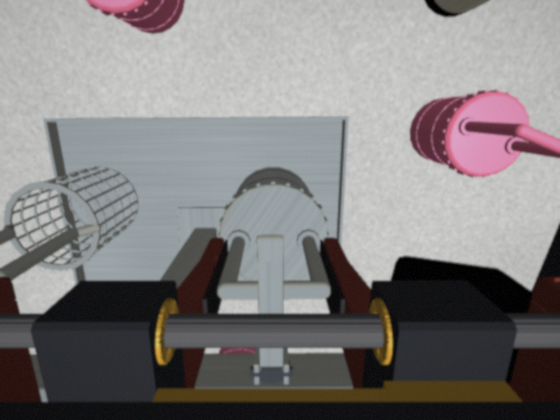

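Emit:
carry_out:
  targets: "0 0 -0.001 0 0 0 0.040; 0 0 -0.002 0 0 0 0.040; 0 0 -0.003 0 0 0 0.040; 0 0 -0.003 0 0 0 0.040; 0 0 -0.003 0 0 0 0.040; 0 0 -0.003 0 0 0 0.040; 0 0 -0.003 0 0 0 0.040; 0 0 -0.003 0 0 0 0.040; 0 0 -0.003 0 0 0 0.040; 0 0 -0.003 0 0 0 0.040"

```text
time: 11.65
eef_pos: [0.6462, -0.2285, 0.1898]
orientation: [0.0, 0.653, 0.757, -0.0]
contact_force: [-0.2, 0.5, -2.0]
grip_width: 0.0492
```

```bash
cat > f.py <<'E'
from h import *
F=[];Z=[]
for i in range(3):
    s,p,_=st();F.append(s["contact_force"]);Z.append(p);robot.snapshot("side")
s,p,_=st();F.append(s["contact_force"]);show()
print("meanF",np.round(np.mean(F,0),2),"sd",np.round(np.std(F,0),2))
E
python3 f.py
```

```text
t 11.8 p [ 0.6462 -0.2284  0.1898] yaw 8.48 tilt [ 0.0003 -0.0006] F [-0.33 -0.14 -2.89] M [-0.12  0.05 -0.02] w 0.0491 j [-0.44  0.51  1.35 -0.    1.29 -0.59]
meanF [-0.41  0.02 -2.8 ] sd [0.67 0.56 0.53]
```

Emit:
carry_out:
  targets: "0 0 -0.001 0 0 0 0.040; 0 0 -0.002 0 0 0 0.040; 0 0 -0.003 0 0 0 0.040; 0 0 -0.003 0 0 0 0.040; 0 0 -0.003 0 0 0 0.040; 0 0 -0.003 0 0 0 0.040; 0 0 -0.003 0 0 0 0.040; 0 0 -0.003 0 0 0 0.040; 0 0 -0.003 0 0 0 0.040; 0 0 -0.003 0 0 0 0.040"

```text
time: 12.8
eef_pos: [0.6461, -0.2284, 0.1928]
orientation: [0.0, 0.653, 0.757, -0.0]
contact_force: [0.7, 0.5, -2.8]
grip_width: 0.0495
```

```bash
python3 f.py
```

```text
t 12.95 p [ 0.6462 -0.2284  0.1928] yaw 8.48 tilt [ 0.0002 -0.0006] F [-0.16 -0.02 -3.15] M [-0.13  0.04  0.01] w 0.0489 j [-0.44  0.51  1.34 -0.    1.29 -0.59]
meanF [ 0.15  0.32 -3.07] sd [0.4  0.44 0.15]
```

```bash
python3 - <<'E'
from h import *
im=robot.snapshot("wrist");cv2.imwrite("pics/w7.png",cv2.resize(im[200:390,190:360],None,fx=3,fy=3,interpolation=cv2.INTER_CUBIC))
im=robot.snapshot("side");cv2.imwrite("pics/s7.png",cv2.resize(im[90:240,230:380],None,fx=4,fy=4,interpolation=cv2.INTER_CUBIC))
E
```

```text
(no output)
```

View pics/w7.png

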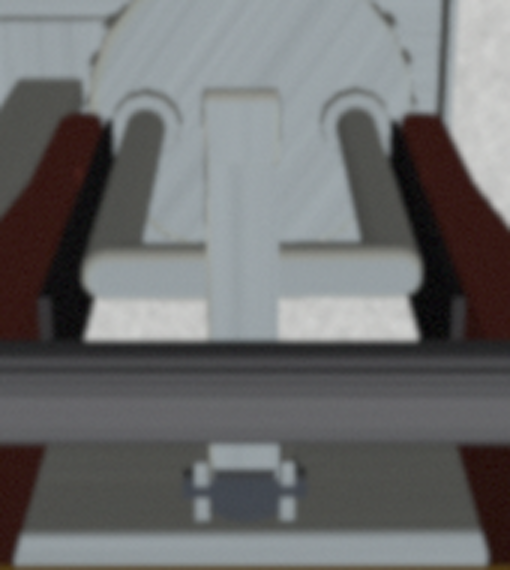

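View pics/s7.png

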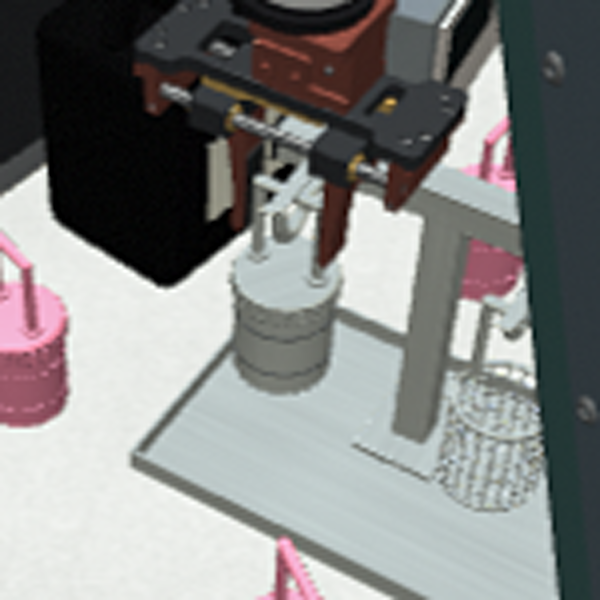

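Emit:
carry_out:
  targets: "0 0 -0.001 0 0 0 0.040; 0 0 -0.0015 0 0 0 0.040; 0 0 -0.002 0 0 0 0.040; 0 0 -0.002 0 0 0 0.040; 0 0 -0.002 0 0 0 0.040; 0 0 -0.002 0 0 0 0.040; 0 0 -0.002 0 0 0 0.040; 0 0 -0.002 0 0 0 0.040; 0 0 -0.002 0 0 0 0.040; 0 0 -0.002 0 0 0 0.040"

```text
time: 14.05
eef_pos: [0.646, -0.2283, 0.1947]
orientation: [0.0, 0.653, 0.757, -0.0]
contact_force: [0.1, -0.4, -7.4]
grip_width: 0.0492
```

```bash
python3 f.py
```

```text
t 14.2 p [ 0.6461 -0.2284  0.1947] yaw 8.48 tilt [ 0.0001 -0.0004] F [ 0.33  0.41 -6.67] M [ 0.    0.04 -0.03] w 0.0494 j [-0.44  0.5   1.34 -0.    1.3  -0.59]
meanF [-0.19  0.11 -7.08] sd [0.43 0.32 0.4 ]
```

Emit:
carry_out:
  targets: "0 0 -0.0005 0 0 0 0.040; 0 0 -0.001 0 0 0 0.040; 0 0 -0.0015 0 0 0 0.040; 0 0 -0.002 0 0 0 0.040; 0 0 -0.002 0 0 0 0.040; 0 0 -0.002 0 0 0 0.040; 0 0 -0.002 0 0 0 0.040; 0 0 -0.002 0 0 0 0.040; 0 0 -0.002 0 0 0 0.040; 0 0 -0.002 0 0 0 0.040"

```text
time: 15.2
eef_pos: [0.646, -0.2283, 0.1967]
orientation: [0.0, 0.653, 0.757, -0.0]
contact_force: [-0.1, 0.8, -8.0]
grip_width: 0.0488
```

```bash
python3 f.py
```

```text
t 15.35 p [ 0.646  -0.2283  0.1967] yaw 8.48 tilt [-0.     -0.0004] F [ 0.24  1.48 -7.64] M [0.03 0.04 0.03] w 0.0491 j [-0.44  0.5   1.34 -0.    1.3  -0.59]
meanF [ 0.24  0.67 -7.99] sd [0.4  0.61 0.21]
```

Emit:
carry_out:
  targets: "0 0 -0.0005 0 0 0 0.040; 0 0 -0.001 0 0 0 0.040; 0 0 -0.0012 0 0 0 0.040; 0 0 -0.0012 0 0 0 0.040; 0 0 -0.0012 0 0 0 0.040; 0 0 -0.0012 0 0 0 0.040; 0 0 -0.0012 0 0 0 0.040; 0 0 -0.0012 0 0 0 0.040; 0 0 -0.0012 0 0 0 0.040; 0 0 -0.0012 0 0 0 0.040"

```text
time: 16.35
eef_pos: [0.646, -0.2283, 0.1979]
orientation: [0.0, 0.653, 0.757, -0.0]
contact_force: [0.2, -0.5, -7.7]
grip_width: 0.0494
```

```bash
python3 f.py
```

```text
t 16.5 p [ 0.646  -0.2284  0.1979] yaw 8.48 tilt [ 0.     -0.0004] F [-0.11 -0.07 -8.33] M [-0.01 -0.02  0.05] w 0.0491 j [-0.44  0.5   1.34 -0.    1.3  -0.59]
meanF [ 0.37  0.23 -8.25] sd [0.45 0.73 0.41]
```

Emit:
carry_out:
  targets: "0 0 -0.0005 0 0 0 0.040; 0 0 -0.001 0 0 0 0.040; 0 0 -0.0012 0 0 0 0.040; 0 0 -0.0012 0 0 0 0.040; 0 0 -0.0012 0 0 0 0.040; 0 0 -0.0012 0 0 0 0.040; 0 0 -0.0012 0 0 0 0.040; 0 0 -0.0012 0 0 0 0.040; 0 0 -0.0012 0 0 0 0.040; 0 0 -0.0012 0 0 0 0.040"

```text
time: 17.5
eef_pos: [0.646, -0.2284, 0.1991]
orientation: [0.0, 0.653, 0.757, -0.0]
contact_force: [0.5, -0.1, -9.2]
grip_width: 0.0492
```

```bash
python3 f.py
```

```text
t 17.65 p [ 0.646  -0.2284  0.1991] yaw 8.48 tilt [-0.     -0.0004] F [ 1.39  0.65 -9.51] M [-0.11 -0.05  0.04] w 0.0493 j [-0.44  0.5   1.34 -0.    1.3  -0.59]
meanF [ 0.63  0.01 -8.97] sd [0.48 0.42 0.42]
```

Emit:
carry_out:
  targets: "0 0 -0.0004 0 0 0 0.040; 0 0 -0.0008 0 0 0 0.040; 0 0 -0.0008 0 0 0 0.040; 0 0 -0.0008 0 0 0 0.040; 0 0 -0.0008 0 0 0 0.040; 0 0 -0.0008 0 0 0 0.040; 0 0 -0.0008 0 0 0 0.040; 0 0 -0.0008 0 0 0 0.040; 0 0 -0.0008 0 0 0 0.040; 0 0 -0.0008 0 0 0 0.040"

```text
time: 18.65
eef_pos: [0.6461, -0.2284, 0.1999]
orientation: [0.0, 0.653, 0.757, -0.0]
contact_force: [0.4, -1.3, -8.7]
grip_width: 0.0493
```

```bash
python3 f.py
```

```text
t 18.8 p [ 0.6461 -0.2284  0.1999] yaw 8.48 tilt [ 0.0001 -0.0005] F [ 0.75 -1.04 -9.  ] M [-0.28 -0.06  0.01] w 0.0489 j [-0.44  0.5   1.34 -0.    1.31 -0.59]
meanF [ 0.6  -1.5  -8.86] sd [0.13 0.41 0.15]
```

```bash
python3 - <<'E'
from h import *
im=robot.snapshot("wrist");cv2.imwrite("pics/w8.png",cv2.resize(im[200:390,170:380],None,fx=3,fy=3,interpolation=cv2.INTER_CUBIC));show()
im=robot.snapshot("side");cv2.imwrite("pics/s8.png",cv2.resize(im[90:210,250:370],None,fx=5,fy=5,interpolation=cv2.INTER_CUBIC));show()
im=robot.snapshot("scene");cv2.imwrite("pics/c8.png",cv2.resize(im[120:240,170:290],None,fx=5,fy=5,interpolation=cv2.INTER_CUBIC));show()
E
```

```text
t 18.85 p [ 0.646  -0.2285  0.1999] yaw 8.48 tilt [ 0.     -0.0006] F [ 0.58 -0.69 -7.98] M [-0.23 -0.04  0.  ] w 0.0489 j [-0.44  0.5   1.34 -0.    1.31 -0.59]
t 18.9 p [ 0.646  -0.2284  0.1999] yaw 8.48 tilt [-0.     -0.0005] F [ 1.71 -1.58 -8.77] M [-0.25 -0.01  0.  ] w 0.0496 j [-0.44  0.5   1.34 -0.    1.31 -0.59]
t 18.95 p [ 0.646  -0.2285  0.1999] yaw 8.48 tilt [ 0.     -0.0006] F [  0.21  -1.27 -10.09] M [-0.26 -0.02  0.02] w 0.0489 j [-0.44  0.5   1.34 -0.    1.31 -0.59]
```

View pics/w8.png

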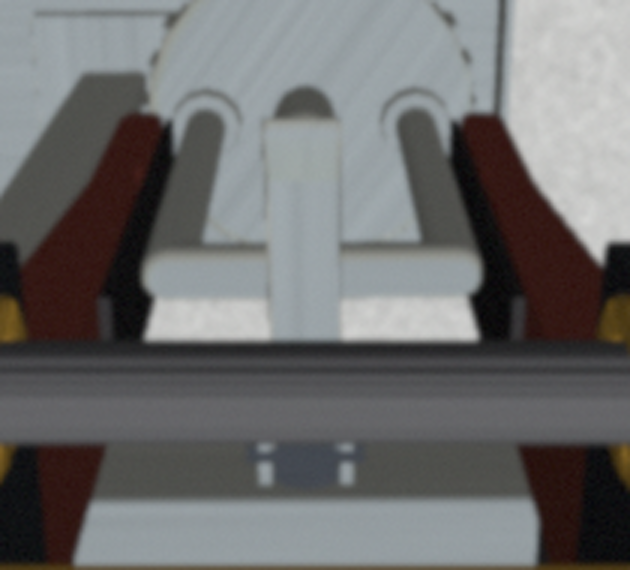

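View pics/s8.png

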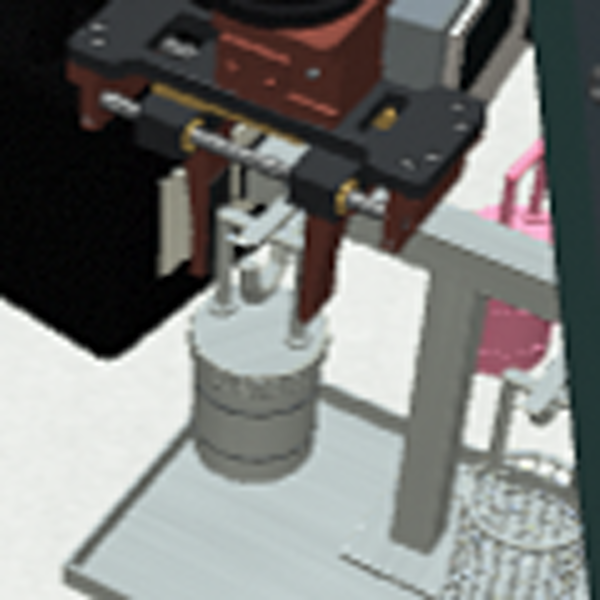

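View pics/c8.png

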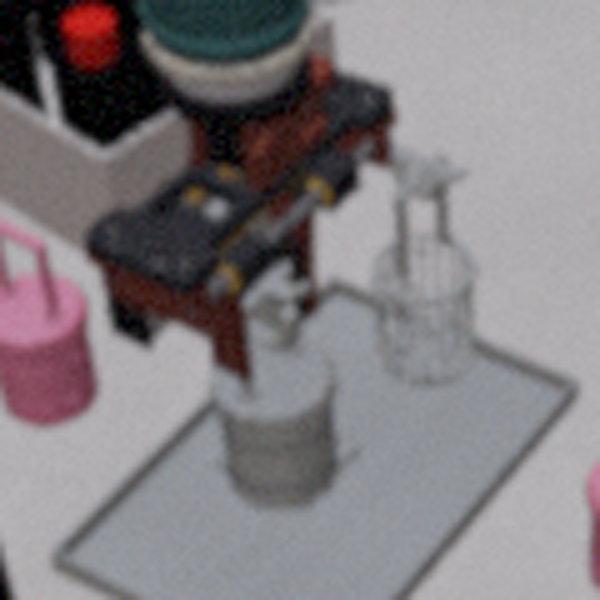

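Emit:
carry_out:
  targets: "0 0 -0.0003 0 0 0 0.040; 0 0 -0.0006 0 0 0 0.040; 0 0 -0.0006 0 0 0 0.040; 0 0 -0.0006 0 0 0 0.040; 0 0 -0.0006 0 0 0 0.040; 0 0 -0.0006 0 0 0 0.040; 0 0 -0.0006 0 0 0 0.040; 0 0 -0.0006 0 0 0 0.040; 0 0 -0.0006 0 0 0 0.040; 0 0 -0.0006 0 0 0 0.040"

```text
time: 19.95
eef_pos: [0.646, -0.2284, 0.2005]
orientation: [0.0, 0.653, 0.757, -0.0]
contact_force: [0.8, -2.0, -9.0]
grip_width: 0.0493
```

```bash
python3 f.py
```

```text
t 20.1 p [ 0.646  -0.2285  0.2005] yaw 8.48 tilt [ 0.     -0.0006] F [-0.21 -2.01 -9.77] M [-0.32 -0.07  0.  ] w 0.0492 j [-0.44  0.5   1.34 -0.    1.31 -0.59]
meanF [ 0.9  -1.89 -9.31] sd [0.79 0.16 0.29]
```

Emit:
carry_out:
  targets: "0 0 -0.0004 0 0 0 0.040; 0 0 -0.0007 0 0 0 0.040; 0 0 -0.0007 0 0 0 0.040; 0 0 -0.0007 0 0 0 0.040; 0 0 -0.0007 0 0 0 0.040; 0 0 -0.0007 0 0 0 0.040; 0 0 -0.0007 0 0 0 0.040; 0 0 -0.0007 0 0 0 0.040; 0 0 -0.0007 0 0 0 0.040; 0 0 -0.0007 0 0 0 0.040"

```text
time: 21.1
eef_pos: [0.646, -0.2284, 0.2012]
orientation: [0.0, 0.653, 0.757, -0.0]
contact_force: [0.5, -2.0, -8.4]
grip_width: 0.0494
```

```bash
python3 f.py
```

```text
t 21.25 p [ 0.646  -0.2284  0.2012] yaw 8.48 tilt [-0.     -0.0005] F [ 0.91 -1.63 -9.23] M [-0.3  -0.    0.03] w 0.0492 j [-0.44  0.5   1.33 -0.    1.31 -0.59]
meanF [ 0.57 -1.69 -9.03] sd [0.2  0.36 0.4 ]
```

Emit:
carry_out:
  targets: "0 0 -0.0004 0 0 0 0.040; 0 0 -0.0008 0 0 0 0.040; 0 0 -0.0008 0 0 0 0.040; 0 0 -0.0008 0 0 0 0.040; 0 0 -0.0008 0 0 0 0.040; 0 0 -0.0008 0 0 0 0.040; 0 0 -0.0008 0 0 0 0.040; 0 0 -0.0008 0 0 0 0.040; 0 0 -0.0008 0 0 0 0.040; 0 0 -0.0008 0 0 0 0.040"

```text
time: 22.25
eef_pos: [0.646, -0.2284, 0.202]
orientation: [0.0, 0.653, 0.757, -0.0]
contact_force: [0.9, -2.5, -9.6]
grip_width: 0.0496
```

```bash
python3 f.py
```

```text
t 22.4 p [ 0.646  -0.2284  0.202 ] yaw 8.48 tilt [-0.     -0.0006] F [ 0.19 -2.36 -9.48] M [-0.34  0.01  0.02] w 0.0493 j [-0.44  0.5   1.33 -0.    1.31 -0.59]
meanF [ 0.51 -1.89 -9.58] sd [0.36 0.56 0.56]
```

Emit:
carry_out:
  targets: "0 0 -0.0004 0 0 0 0.040; 0 0 -0.0007 0 0 0 0.040; 0 0 -0.0007 0 0 0 0.040; 0 0 -0.0007 0 0 0 0.040; 0 0 -0.0007 0 0 0 0.040; 0 0 -0.0007 0 0 0 0.040; 0 0 -0.0007 0 0 0 0.040; 0 0 -0.0007 0 0 0 0.040; 0 0 -0.0007 0 0 0 0.040; 0 0 -0.0007 0 0 0 0.040"

```text
time: 23.4
eef_pos: [0.646, -0.2284, 0.2027]
orientation: [0.0, 0.653, 0.757, -0.0]
contact_force: [0.7, -1.7, -10.1]
grip_width: 0.0487
```

```bash
python3 f.py; python3 - <<'E'
from h import *
im=robot.snapshot("wrist");cv2.imwrite("pics/w9.png",cv2.resize(im[200:390,170:380],None,fx=3,fy=3,interpolation=cv2.INTER_CUBIC));show()
E
```

```text
t 23.55 p [ 0.646  -0.2284  0.2027] yaw 8.48 tilt [-0.0002 -0.0005] F [ -0.21  -1.39 -10.53] M [-0.29 -0.01  0.02] w 0.0492 j [-0.44  0.5   1.33 -0.    1.31 -0.59]
meanF [  0.26  -1.44 -10.65] sd [0.33 0.48 0.4 ]
t 23.6 p [ 0.646  -0.2284  0.2027] yaw 8.48 tilt [-0.0001 -0.0005] F [ 1.34 -0.74 -9.79] M [-0.25  0.05  0.03] w 0.0493 j [-0.44  0.5   1.33 -0.    1.31 -0.59]
```

View pics/w9.png

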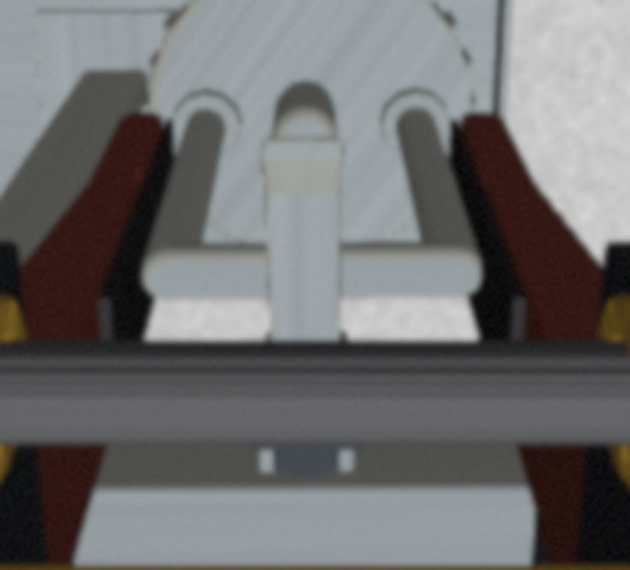

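Emit:
carry_out:
  targets: "0 0 -0.0003 0 0 0 0.040; 0 0 -0.0003 0 0 0 0.040; 0 0 -0.0003 0 0 0 0.040; 0 0 -0.0003 0 0 0 0.040; 0 0 -0.0003 0 0 0 0.040; 0 0 -0.0003 0 0 0 0.040; 0 0 -0.0003 0 0 0 0.040; 0 0 -0.0003 0 0 0 0.040; 0 0 -0.0003 0 0 0 0.040; 0 0 -0.0003 0 0 0 0.040"

```text
time: 24.6
eef_pos: [0.646, -0.2284, 0.2029]
orientation: [0.0, 0.653, 0.757, -0.0]
contact_force: [1.4, -1.9, -10.8]
grip_width: 0.0493
```

```bash
python3 f.py
```

```text
t 24.75 p [ 0.646  -0.2284  0.2029] yaw 8.48 tilt [-0.0001 -0.0005] F [  1.09  -1.95 -11.44] M [-0.36 -0.07 -0.02] w 0.0496 j [-0.44  0.5   1.33 -0.    1.31 -0.59]
meanF [  0.74  -2.07 -11.35] sd [0.54 0.16 0.34]
```

Stop felt: the keeper load rises from about 6 N to 8 N over the last few tenths of a mm. I'll lower about 1 mm and draw out level along tool +x, which is rack -x.

Emit:
carry_out:
  targets: "0 0 0.0006 0 0 0 0.040; 0 0 0.0011 0 0 0 0.040; 0 0 0.0011 0 0 0 0.040; 0.002 0 0.0011 0 0 0 0.040; 0.004 0 0.0011 0 0 0 0.040; 0.006 0 0.0011 0 0 0 0.040; 0.007 0 0.0011 0 0 0 0.040; 0.008 0 0.0011 0 0 0 0.040; 0.008 0 0.0011 0 0 0 0.040; 0.008 0 0.0011 0 0 0 0.040"

```text
time: 25.75
eef_pos: [0.6448, -0.2202, 0.2019]
orientation: [-0.0, 0.653, 0.757, -0.0]
contact_force: [1.1, 0.3, -8.3]
grip_width: 0.0495
```

```bash
python3 f.py
```

```text
t 25.9 p [ 0.6449 -0.2202  0.2019] yaw 8.48 tilt [-0.  0.] F [ 0.28 -0.45 -8.29] M [ 0.02 -0.02  0.04] w 0.0492 j [-0.43  0.49  1.34  0.    1.31 -0.58]
meanF [ 0.42  0.18 -8.28] sd [0.41 0.44 0.26]
```

Emit:
carry_out:
  targets: "0.002 0 0 0 0 0 0.040; 0.004 0 0 0 0 0 0.040; 0.006 0 0 0 0 0 0.040; 0.008 0 0 0 0 0 0.040; 0.010 0 0 0 0 0 0.040; 0.012 0 0 0 0 0 0.040; 0.014 0 0 0 0 0 0.040; 0.016 0 0 0 0 0 0.040; 0.017 0 0 0 0 0 0.040; 0.017 0 0 0 0 0 0.040"

```text
time: 26.9
eef_pos: [0.6422, -0.2027, 0.2019]
orientation: [-0.0, 0.653, 0.758, 0.0]
contact_force: [-0.2, 1.6, -5.8]
grip_width: 0.0491
```

```bash
python3 f.py;python3 - <<'E'
from h import *
im=robot.snapshot("wrist");cv2.imwrite("pics/w10.png",cv2.resize(im[200:390,170:380],None,fx=3,fy=3,interpolation=cv2.INTER_CUBIC));show()
E
```

```text
t 27.05 p [ 0.6422 -0.2027  0.2018] yaw 8.49 tilt [-0.0004  0.001 ] F [-0.59  3.1  -5.94] M [ 0.38  0.08 -0.01] w 0.0492 j [-0.41  0.48  1.36  0.    1.3  -0.56]
meanF [-0.34  2.56 -5.91] sd [0.25 0.56 0.07]
t 27.1 p [ 0.6422 -0.2028  0.2018] yaw 8.49 tilt [-0.0004  0.001 ] F [-1.02  3.51 -5.89] M [ 0.46  0.15 -0.01] w 0.0491 j [-0.41  0.48  1.36  0.    1.3  -0.56]
```

View pics/w10.png

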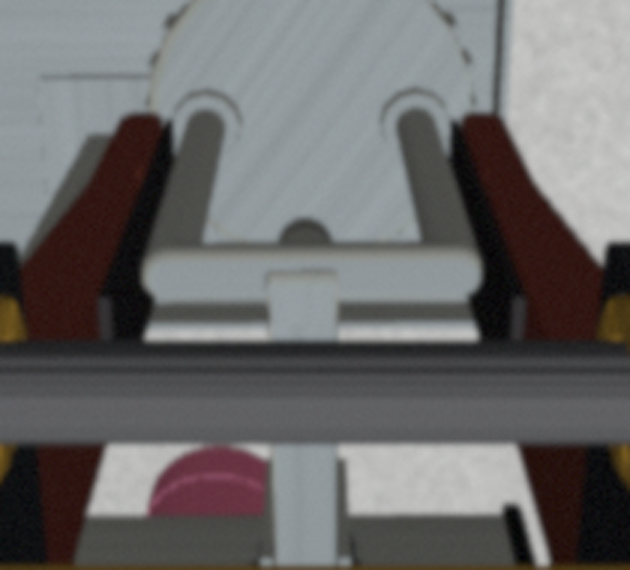

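Emit:
carry_out:
  targets: "0.002 0 0 0 0 0 0.040; 0.004 0 0 0 0 0 0.040; 0.007 0 0 0 0 0 0.040; 0.010 0 0 0 0 0 0.040; 0.014 0 0 0 0 0 0.040; 0.018 0 0 0 0 0 0.040; 0.022 0 0 0 0 0 0.040; 0.026 0 0 0 0 0 0.040; 0.029 0 0 0 0 0 0.040; 0.030 0 0 0 0 0 0.040"

```text
time: 28.1
eef_pos: [0.6377, -0.1727, 0.2019]
orientation: [-0.001, 0.653, 0.758, 0.0]
contact_force: [0.9, -0.5, -2.7]
grip_width: 0.0493
```

```bash
python3 f.py;python3 - <<'E'
from h import *
im=robot.snapshot("wrist");cv2.imwrite("pics/w11.png",im);show()
pan=(.5635,.3115)
d=robot.pinpoint("side","pan_top");print(d)
rel((.60,-.11,.30),down(8.5));rel((.5635,.3115,.30),down(8.5));rel((.5635,.3115,.30),down(50))
E
```

```text
t 28.25 p [ 0.6378 -0.1731  0.2018] yaw 8.49 tilt [-0.0004  0.001 ] F [-0.28 -0.25 -2.75] M [-0.15  0.04 -0.05] w 0.0493 j [-0.37  0.46  1.39  0.    1.29 -0.52]
meanF [ 0.05 -0.52 -3.15] sd [0.56 0.35 0.42]
t 28.3 p [ 0.6378 -0.1732  0.2018] yaw 8.49 tilt [-0.0003  0.0009] F [ 0.58 -0.46 -2.76] M [-0.09  0.05 -0.05] w 0.049 j [-0.37  0.46  1.39  0.    1.29 -0.52]
[{'xyz': [0.5645, 0.3152, 0.083], 'p': 0.9}]
[ 68.2 -28.1 -98.1] [-0.01 -0.05 -0.02]
[490.5  -2.  -97.7] [-0.01 -0.05 -0.02]
[490.5  -2.  -97.7] [ 1.000e-02 -6.000e-02 -4.152e+01]
```

View pics/w11.png

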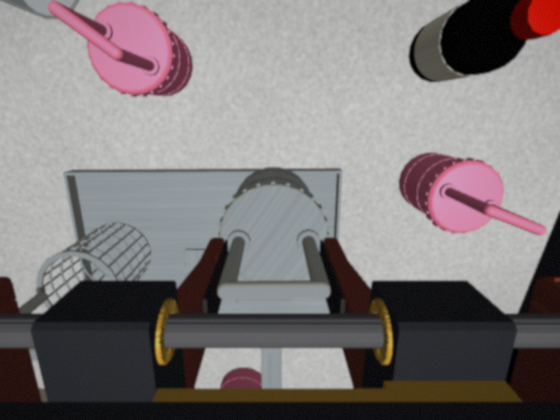

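The pot is free and the keeper has fallen shut. Now raising and carrying it to the balance.

Emit:
carry_out:
  targets: "0.003 0 -0.015 0 0 0 0.040; 0.010 0 -0.035 0 0 0 0.040; 0.020 0 -0.058 0 0 0 0.040; 0.035 0 -0.078 0 0 0 0.040; 0.058 0 -0.090 0 0 0 0.040; 0.088 0 -0.097 0 0 0 0.040; 0.123 0 -0.098 0 0 0 0.040; 0.160 0 -0.098 0 0 0 0.040; 0.197 0 -0.098 0 0 0 0.040; 0.234 0 -0.098 0 0 0 0.040"

```text
time: 29.35
eef_pos: [0.6032, 0.0595, 0.3015]
orientation: [0.0, 0.653, 0.757, 0.001]
contact_force: [0.4, 0.4, -3.6]
grip_width: 0.0497
```

```bash
python3 - <<'E'
from h import *
show();rel((.5635,.3115,.30),down(8.5))
E
```

```text
t 29.35 p [0.6032 0.0595 0.3015] yaw 8.46 tilt [0.0012 0.001 ] F [ 0.41  0.41 -3.58] M [-0.03 -0.02 -0.03] w 0.0497 j [-0.02  0.31  1.39  0.    1.44 -0.16]
[255.1  -2.2   1.7] [ 0.08 -0.05 -0.04]
```

Emit:
carry_out:
  targets: "0.035 0 0 0 0 0 0.040; 0.068 0 0 0 0 0 0.040; 0.095 -0.001 0 0 0 0 0.040; 0.115 -0.001 0 0 0 0 0.040; 0.127 -0.001 0.001 0 0 0 0.040; 0.130 -0.001 0.002 0.1 0 0 0.040; 0.130 -0.001 0.002 0.1 0 0 0.040; 0.130 -0.001 0.002 0.1 0 0 0.040; 0.130 -0.001 0.002 0.1 0 0 0.040; 0.130 -0.001 0.002 0.1 0 0 0.040"

```text
time: 30.35
eef_pos: [0.5832, 0.1871, 0.2996]
orientation: [-0.0, 0.653, 0.757, 0.0]
contact_force: [-0.4, -0.9, -2.7]
grip_width: 0.0488
```

```bash
python3 - <<'E'
from h import *
show()
ci=robot.camera_info("wrist");im=robot.snapshot("wrist");cv2.imwrite("pics/w12.png",im)
for d in robot.pinpoint("wrist","pan_top")+robot.pinpoint("wrist","balance"): print(d["p"],np.round(d["xyz"],4),proj("wrist",d["xyz"],ci))
import pickle;pickle.dump(ci,open("ci12.pkl","wb"))
E
```

```text
t 30.35 p [0.5832 0.1871 0.2996] yaw 8.4 tilt [-0.0006  0.0006] F [-0.45 -0.86 -2.69] M [-0.07  0.07  0.01] w 0.0488 j [0.2  0.32 1.38 0.   1.45 0.05]
0.98 [0.5611 0.309  0.0764] [269.95425316  65.12946192]
0.74 [0.5298 0.3092 0.0009] [247.05334469  69.01411454]
```

View pics/w12.png

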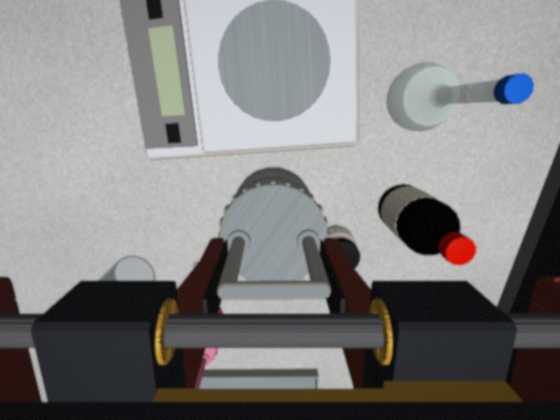

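```bash
python3 - <<'E'
from h import *
import pickle
ci=pickle.load(open("ci12.pkl","rb"))
im=cv2.imread("pics/w12.png");g=cv2.GaussianBlur(cv2.cvtColor(im,cv2.COLOR_BGR2GRAY),(3,3),0)
m=np.zeros(g.shape,np.uint8);m[(g<185)]=1;m[:,:200]=0;m[140:]=0;m[:,350:]=0
n,l,s,c=cv2.connectedComponentsWithStats(m,connectivity=4);k=l[60,274];print(s[k])
cs,_=cv2.findContours((l==k).astype(np.uint8),cv2.RETR_EXTERNAL,cv2.CHAIN_APPROX_NONE)
ct=max(cs,key=len)[:,0,:].astype(float);ct=ct[ct[:,1]>3]
P=[]
for uv in ct:
    o,d=ray("wrist",uv,ci);P.append((o+d*(.075-o[2])/d[2])[:2])
P=np.array(P);A=np.c_[2*P,np.ones(len(P))];x=np.linalg.lstsq(A,(P**2).sum(1),rcond=None)[0];print(x[:2],np.sqrt(x[2]+x[0]**2+x[1]**2))
for z in [.195]: pass
# pot centre via lid: expect at TCP
s_,p,Rr=st();print(p)
rel((x[0],x[1],.25),down(8.5))
E
```

```text
[  218     0   113   121 10828]
[0.56480379 0.3123493 ] 0.06131306231647176
[0.58315439 0.18750351 0.29961844]
[126.2   0.2  49.7] [-0.03 -0.04 -0.07]
```

Emit:
carry_out:
  targets: "0.025 0 0 0 0 0 0.040; 0.055 0 0.003 0 0 0 0.040; 0.085 0 0.010 0 0 0 0.040; 0.107 0 0.020 0 0 0 0.040; 0.120 0 0.033 0 0 0 0.040; 0.126 0 0.048 0 0 0 0.040; 0.126 0 0.062 0 0 0 0.040; 0.126 0 0.076 0 0 0 0.040; 0.126 0 0.086 0 0 0 0.040; 0.126 0 0.090 0 0 0 0.040"

```text
time: 31.5
eef_pos: [0.5641, 0.311, 0.208]
orientation: [-0.001, 0.654, 0.757, -0.001]
contact_force: [-0.1, -0.0, -4.1]
grip_width: 0.0491
```

```bash
python3 f.py;python3 - <<'E'
from h import *
rel((.5645,.312,.187),down(8.5))
im=robot.snapshot("side");cv2.imwrite("pics/s13.png",cv2.resize(im[210:420,60:300],None,fx=2.8,fy=2.8))
im=robot.snapshot("scene");cv2.imwrite("pics/c13.png",cv2.resize(im[190:400,320:500],None,fx=2.8,fy=2.8))
E
```

```text
t 31.65 p [0.5649 0.3118 0.2097] yaw 8.4 tilt [-0.0006  0.0006] F [ 0.28  0.83 -2.92] M [-0.03  0.03 -0.02] w 0.0493 j [0.4  0.43 1.42 0.   1.29 0.25]
meanF [ 0.17  0.31 -3.32] sd [0.2  0.57 0.57]
[ 0.2 -0.3 22.7] [-0.03 -0.04 -0.1 ]
```

View pics/s13.png

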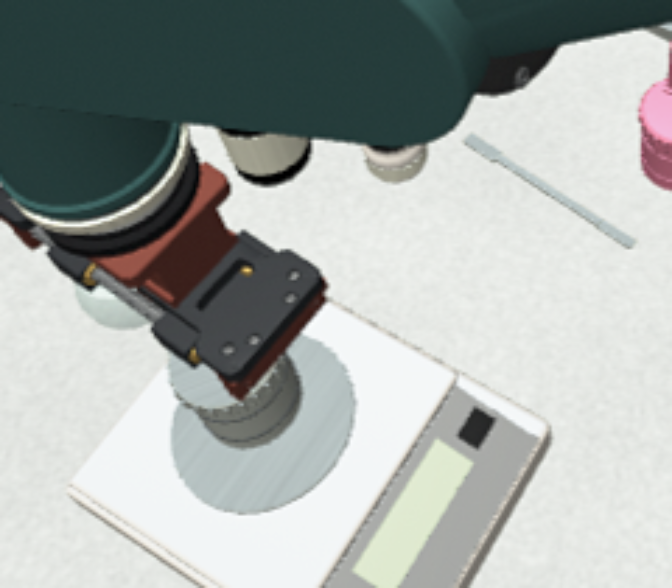

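View pics/c13.png

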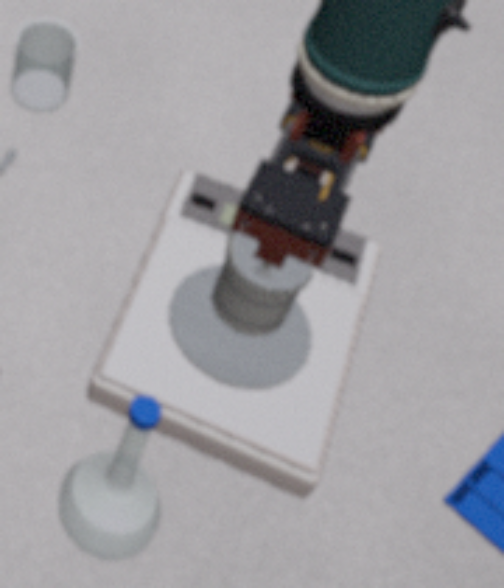

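Emit:
carry_out:
  targets: "0 0 0.004 0 0 0 0.040; 0 0 0.009 0 0 0 0.040; 0 0 0.014 0 0 0 0.040; 0 0 0.018 0 0 0 0.040; 0 0 0.021 0 0 0 0.040; 0 0 0.023 0 0 0 0.040; 0 0 0.024 0 0 0 0.040; 0 0 0.025 0 0 0 0.040; 0 0 0.026 0 0 0 0.040; 0 0 0.026 0 0 0 0.040"

```text
time: 32.75
eef_pos: [0.5653, 0.3123, 0.1844]
orientation: [-0.0, 0.653, 0.757, 0.001]
contact_force: [-0.2, 0.8, -3.7]
grip_width: 0.0492
```

```bash
python3 f.py
```

```text
t 32.9 p [0.5653 0.3123 0.1846] yaw 8.41 tilt [0.0009 0.0013] F [ 0.28 -0.25 -3.17] M [-0.05  0.02 -0.03] w 0.0493 j [0.4  0.46 1.45 0.   1.23 0.25]
meanF [ 0.06 -0.03 -3.04] sd [0.18 0.48 0.55]
```

Emit:
carry_out:
  targets: "-0.001 0 0.0005 0 0 0 0.040; -0.001 0 0.001 0 0 0 0.040; -0.001 0 0.0015 0 0 0 0.040; -0.001 0 0.0018 0 0 0 0.040; -0.001 0 0.0018 0 0 0 0.040; -0.001 0 0.002 0 0 0 0.040; -0.001 0 0.002 0 0 0 0.040; -0.001 0 0.002 0 0 0 0.040; -0.001 0 0.002 0 0 0 0.040; -0.001 0 0.002 0 0 0 0.040"

```text
time: 33.9
eef_pos: [0.5655, 0.3113, 0.1826]
orientation: [-0.0, 0.653, 0.757, 0.001]
contact_force: [0.2, -0.3, -2.7]
grip_width: 0.0491
```

```bash
python3 f.py
```

```text
t 34.05 p [0.5655 0.3113 0.1826] yaw 8.41 tilt [0.001  0.0013] F [-0.62 -0.17 -2.36] M [-0.08  0.06  0.04] w 0.0493 j [0.4  0.46 1.45 0.   1.23 0.25]
meanF [-0.08 -0.38 -2.74] sd [0.55 0.17 0.23]
```

Emit:
carry_out:
  targets: "0 0 0.0002 0 0 0 0.040; 0 0 0.0004 0 0 0 0.040; 0 0 0.0006 0 0 0 0.040; 0 0 0.0008 0 0 0 0.040; 0 0 0.0008 0 0 0 0.040; 0 0 0.0008 0 0 0 0.040; 0 0 0.0008 0 0 0 0.040; 0 0 0.0008 0 0 0 0.040; 0 0 0.0008 0 0 0 0.040; 0 0 0.0008 0 0 0 0.040"

```text
time: 35.05
eef_pos: [0.5655, 0.3114, 0.1819]
orientation: [-0.0, 0.653, 0.757, 0.001]
contact_force: [-1.9, -0.6, -0.4]
grip_width: 0.0497
```

```bash
python3 f.py
```

```text
t 35.2 p [0.5655 0.3114 0.1819] yaw 8.41 tilt [0.0011 0.0014] F [-1.24 -0.03  0.38] M [-0.02  0.23 -0.02] w 0.049 j [0.4  0.46 1.45 0.   1.23 0.25]
meanF [-1.05 -0.32 -0.31] sd [0.56 0.22 0.44]
```

The weight is now on the pan (Fz near 0). Opening gently.

Emit:
carry_out:
  targets: "0 0 0.0001 0 0 0 0.049; 0 0 0.0001 0 0 0 0.050; 0 0 0.0001 0 0 0 0.051; 0 0 0.0001 0 0 0 0.053; 0 0 0.0001 0 0 0 0.057; 0 0 0.0001 0 0 0 0.063; 0 0 0.0001 0 0 0 0.070; 0 0 0.0001 0 0 0 0.078; 0 0 0.0001 0 0 0 0.085; 0 0 0.0001 0 0 0 0.087"
  grip_force: 10

```text
time: 36.2
eef_pos: [0.5655, 0.3113, 0.1818]
orientation: [-0.0, 0.653, 0.757, 0.001]
contact_force: [-0.5, 0.2, 0.3]
grip_width: 0.0867
```

```bash
python3 f.py; python3 - <<'E'
from h import *
im=robot.snapshot("wrist");cv2.imwrite("pics/w14.png",im)
E
```

```text
t 36.35 p [0.5656 0.3113 0.1818] yaw 8.41 tilt [0.0011 0.0014] F [ 0.92 -0.21 -0.31] M [-0.06  0.02  0.05] w 0.0871 j [0.4  0.46 1.45 0.   1.23 0.25]
meanF [ 0.04  0.15 -0.1 ] sd [0.6  0.23 0.53]
```

View pics/w14.png

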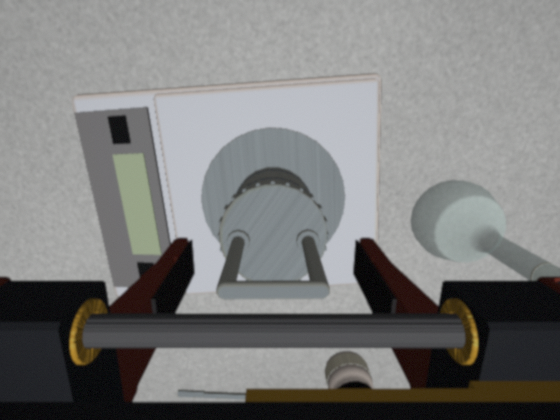

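Released, with the fingers clear on both sides of the handle. Retreating straight up.

Emit:
carry_out:
  targets: "0 0 -0.005 0 0 0 0.087; 0 0 -0.015 0 0 0 0.087; 0 0 -0.03 0 0 0 0.087; 0 0 -0.05 0 0 0 0.087; 0 0 -0.075 0 0 0 0.087; 0 0 -0.10 0 0 0 0.087; 0 0 -0.12 0 0 0 0.087; 0 0 -0.135 0 0 0 0.087; 0 0 -0.145 0 0 0 0.087; 0 0 -0.15 0 0 0 0.087"

```text
time: 37.4
eef_pos: [0.5658, 0.3113, 0.3334]
orientation: [0.0, 0.653, 0.757, 0.002]
contact_force: [0.8, -0.6, -0.9]
grip_width: 0.087
```

```bash
python3 - <<'E'
from h import *
show()
for n in ["wrist","side","scene"]:
    im=robot.snapshot(n);cv2.imwrite(f"pics/{n}15.png",im)
    for t in ["pot","pan_top"]:
        print(n,t,[(round(d["p"],2),np.round(d["xyz"],3).tolist()) for d in robot.pinpoint(n,t)])
show()
E
```

```text
t 37.4 p [0.5658 0.3113 0.3334] yaw 8.41 tilt [0.003  0.0022] F [ 0.81 -0.59 -0.94] M [-0.03  0.02 -0.02] w 0.087 j [0.4  0.35 1.25 0.   1.54 0.25]
wrist pot [(0.91, [0.568, 0.312, 0.077]), (0.82, [0.507, -0.065, -0.001])]
wrist pan_top [(0.21, [0.567, 0.312, 0.076])]
side pot [(0.8, [0.563, 0.314, 0.071]), (0.76, [0.809, -0.147, 0.002]), (0.67, [0.507, -0.066, -0.001]), (0.6, [0.637, -0.456, -0.0]), (0.34, [0.496, -0.252, 0.204])]
side pan_top [(0.67, [0.565, 0.314, 0.08])]
scene pot [(0.94, [0.563, 0.308, 0.076]), (0.78, [0.637, -0.46, -0.001]), (0.68, [0.81, -0.148, 0.003]), (0.67, [0.502, -0.066, -0.001])]
scene pan_top [(0.7, [0.565, 0.31, 0.075]), (0.6, [0.564, 0.313, 0.077])]
t 37.85 p [0.5651 0.311  0.331 ] yaw 8.41 tilt [-0.0001  0.0009] F [-0.24 -0.17 -0.33] M [-0.04  0.05  0.01] w 0.0869 j [0.4  0.35 1.25 0.   1.54 0.25]
```

View pics/wrist15.png

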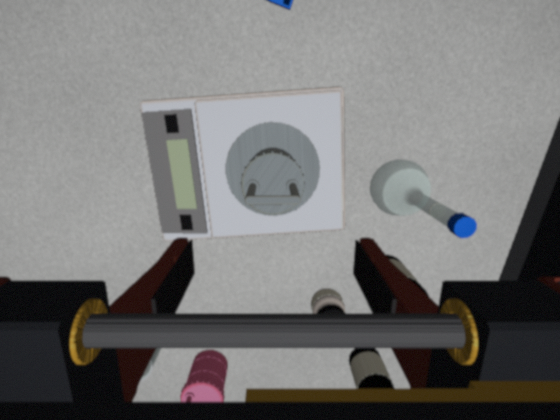

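View pics/side15.png

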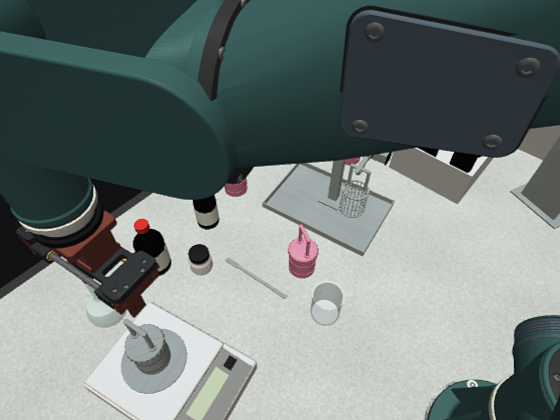

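View pics/scene15.png

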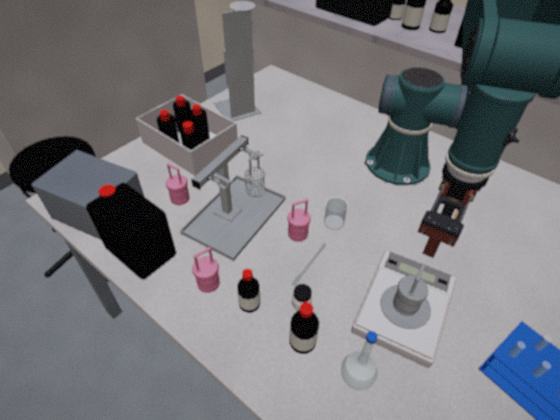

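The pot stands upright in the middle of the pan, at wrist (272,180) and scene (410,295). The basket still hangs at scene (256,182), and everything else is where it was. Handing in.

```bash
python3 - <<'E'
from h import *
print(robot.job_done());show()
E
```

```text
the job is handed in; nothing more can be done
None
the job is handed in; nothing more can be done
```

The pot is off hook_b and standing upright in the middle of the balance's pan. I released it, drew the gripper clear and handed the job in at about 38 s.

**How it went:**
- **Keeper:** I lifted the pot 29 mm in small steps. The keeper load rose from 4 N to 6 N, then to about 8 N at the stop. I lowered the pot 1 mm and drew it out level; the keeper fell shut behind it.
- **Setting down:** I lowered the pot until the pan carried its weight, with the wrist force near 0, then opened the fingers and drew straight up.

**Last checks:**
- **Centring:** The three cameras put the pot's centre at x 0.563–0.568, y 0.308–0.314. My circle fit of the pan gave (0.565, 0.312), so they agree to about 4 mm.
- **Bystanders:** In the last pictures the basket still hangs and nothing else appears moved. The arm hides part of the rack in the side view, but the scene view shows it clear.

**Unexplained:** Late in the lift a sideways force of 1–2 N towards the rack's post appeared. While drawing out past the tip there was about 3 N pushing outwards. I took both as the keeper rubbing and pushing on the crossbar. The pictures showed the tip below the bar, but I could not confirm directly that the two never touched.

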